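# Walk the bench block round to the fence

## Robot

A 6-joint arm with a two-finger parallel gripper is mounted at the origin on the work surface. World frame = base frame: x ahead of the robot, y to its left, z up, the work surface at z = 0. Lengths are in mm, angles in rad, forces in N, time in s.
With the tool pointing down it reaches from about 350 to 975 mm from the base axis. Payload 7.1 kg.
Tool frame: the origin (TCP) lies between the finger pads; the fingertips stand 8 mm ahead of it and the grasp point (between the pads) lies 11 mm behind it; x points along the fingers, y is the direction in which the jaws open and shut, and the axes are right-handed (so a half turn about x gives the same grasp; the last joint's range is limited). The gripper opens to 88 mm and grips with 3 to 60 N. Pads are 20 mm wide; open, the fingers measure 115 mm over their backs; the gripper's body (75 mm by 178 mm) begins 61 mm behind the grasp point.
Start: joints at [1.27, 0.423, 1.63, -0, 1.089, -0.019], TCP at [173.771, 600.34, 230.675] pointing down, gripper open.
Joint ranges: [-3, 3], [-0.9, 2.11], [0.09, 2.58], [-1.31, 4.45], [0.11, 2.69], [-2.54, 2.54]. Speed limits (rad/s): [2.39, 2.39, 3.01, 3.14, 3.14, 3.14].

## Interface

Orientations are given as a rotation vector (axis times angle).
In Python, from workcell import ctrl gives the robot as it stands.
- The arm moves only by the tool apply_moves, never from a script. Its argument "increments" is a list of rows, each an object with "gripper": the opening in per cent of the stroke, from 0 (shut) to 100 (fully open); "delta_pos": the shift along the tool's x, y, z in cm, a list of three; "dr": the turn, a rotation vector about the tool's x, y, z in rad, a list of three. In form: [{"gripper": gripper, "delta_pos": [dx, dy, dz], "dr": [ax, ay, az]}, ...]. A call has exactly 5 rows; each row shifts and turns the commanded pose from where the row before left it, along the tool's axes as they then stand; what a row does not reach is not made up. A row lasts 1/12 s, in which the tool goes at most 41.7 mm and 7.16 degrees, less where a joint would pass 70% of its speed; a pose out of reach is approached as far as the arm can. A call with a gripper value outside its range is refused whole. The fingers move at their own pace and stop on an object; the grip force is fixed at half the most. Time passes only in rows, so rows that do not move let the fingers close, or fill a call up. It gives the time, the measured TCP pose, the force and the opening at its end, in the units of the state.
- ctrl.get_obs(): the state, without advancing time (a new reading comes with each control period).
- ctrl.get_image(name): name is "side" or "top"; returns a dict with "img" (384x512x3 uint8, red, green, blue), "range_z" (384x512 float32, mm along the optical axis (not along the pixel's ray), 0 where there is no reading), "mtx" (3x3 intrinsics, pixels), "k1" (the pictures are not rectified: a ray, as slopes to the right and down, at radius r is drawn at 1 + k1 r^2 times it, then the intrinsics apply), "rvec" (rotation vector, rad) and "tvec" (3), from world to camera coordinates, as OpenCV has them. Camera axes: x right, y down, z forward; pixel columns grow to the right and rows downward; lengths in mm; the calibration is good to about 2 mm. A picture is of the moment at which its call begins.
- ctrl.close_job(): hands the job in, once; it reports no verdict.
The state is a dict: "t": time; "qpos": joint angles; "qvel": joint speeds; "joint_torque": joint torques, N m; "ee_pos": TCP position; "orientation": TCP orientation; "ft_force": force on the tool from outside, world axes, zero at the start; "moment": the same for the moment, N m; "width": finger opening in mm.
Only numpy, scipy, OpenCV 4.12 (cv2) and the standard library are available. Lean on these libraries where they do the work, as an engineer would, in place of code of your own. Each camera call takes 0.05 s, during which the arm holds its last target. There are 200 camera calls.

## Task

Without picking anything up, turn the heavy bench block by pushing at its corners until its blue side squarely faces the metal fence while the block is still clear of the fence; then push it up until the whole blue side sits flush against the fence, and move away from it. Keep the block flat on the white board, and leave the standing stamp and punch, the stamp box and the mallet where they are.

Things in the scene. Friction and masses are not known exactly. Their poses are not given: they have to be found in the camera images.
- board: White nylon board, fixed on the bench: 300 mm (its x) by 380 mm (its y), 10 mm thick, so its top is 10 mm above the bench. Origin at the centre of its underside. A dark mat shows round its edge. The metal fence is fixed on it along y, near its +x edge.
- fence (a point): Middle of the fence's inner face (the face the block goes against), at the height of the board's top; 100 mm in +x from the board's centre. The fence is a fixed dark steel bar, 220 mm long along y, 16 mm thick (from this point towards +x), 22 mm high above the board. +x points squarely into the fence from the free part of the board; +z is up.
- block: Bench block: 100 mm (its x) by 110 mm (its y), 30 mm high, black nylon capped with steel, about 0.9 kg, on a centred plastic foot 70 x 70 mm, 6 mm high; so its sides can be pushed from 6 to 30 mm above the board. Its side facing its own +x (110 mm long) is blue, seen from above as a 14 mm stripe. Origin: centre of the underside. It stays flat.
- block_center (a point): Centre of the bench block, half-way up (15 mm above the board's top); axes as the block's. Sliding the block takes some 3 to 12 N. Pushed near a corner it turns about a point roughly 40 to 60 mm beyond its centre on the side away from the finger, so it turns and slides at once.
- blue_left (a point): The end of the blue side at the block's +y end, on the side's surface, 15 mm above the board: at (50, 55, 0) mm from the block's centre in the block's axes.
- blue_right (a point): The end of the blue side at the block's -y end: at (50, -55, 0) mm from the block's centre in the block's axes.
- square_stamp: Black square steel stamp 12 x 12 x 60 mm, standing loose on the board near one of its side edges; origin at the centre of its foot. Not to be disturbed.
- round_punch: Brass round punch 16 mm in diameter, 57 mm tall, standing loose on the board near the other side edge; origin at the centre of its foot. Not to be disturbed.
- stamp_box: Blue box of black steel stamps, 130 (its x) x 75 x 58 mm, on the bench beside the board; origin at the centre of its underside. Not to be disturbed.
- mallet: Mallet with wooden handle lying on the bench on the other side of the board, 240 mm long along its x (head at +x, 89 mm wide along its y), 34 mm high; origin on the bench under the handle, 90 mm from the head's axis. Not to be disturbed.

How it is judged:
By the outcome, as a careful person would: the job done as asked, in the order asked, and still so for the second after the job is handed in, with the robot touching nothing.
It also fails if it takes over 56 s, if anything falls off the work surface, if the arm or the gripper's body presses on something with over 40 N, if the wrist force passes 120 N, or if a joint passes its speed limit or range.

## Working session

There is one attempt and no reset: what is moved stays moved. The work goes in short steps, Python scripts to look and compute and a tool call to move; the robot and the scene stay as the last step left them, time stands still between calls to the robot, and variables do not carry over. Pictures are saved under pics/ and viewed, about 8 in all and at most 12, crops included, and the job is handed in when it is done.

Besides the shell and the picture viewer there is one more tool, called after ">>>" as a command line: name --argument value ..., lists and objects as JSON in quotes. apply_moves: Moves the arm, as the interface text tells. Its arguments: {"type":"object","properties":{"increments":{"type":"array","items":{"type":"object","properties":{"gripper":{"type":"number"},"delta_pos":{"type":"array","items":{"type":"number"}},"dr":{"type":"array","items":{"type":"number"}}}}}},"required":["increments"]}

```bash
ls; mkdir -p pics
python3 - <<'E'
from workcell import ctrl
import cv2,pickle
print(ctrl.get_obs())
for n in("top","side"):
    d=ctrl.get_image(n); pickle.dump(d,open(f'{n}0.pkl','wb')); print(n,d['mtx'],d['k1'],d['rvec'],d['tvec'])
    cv2.imwrite(f'pics/{n}0.png',d['img'][:,:,::-1])
E
```

```text
pics
{'t': 0.0, 'qpos': array([ 1.26999029e+00,  4.23856189e-01,  1.63068934e+00, -4.46099914e-05,
        1.08857370e+00, -1.90191304e-02]), 'qvel': array([0.00148306, 0.00212793, 0.00079212, 0.00084323, 0.00015948,
       0.0010784 ]), 'joint_torque': array([ 4.40303207e-03, -5.44618857e+01, -2.73676014e+01,  6.45038788e-02,
        2.28476065e-02, -1.22327438e-04]), 'ee_pos': array([173.63339554, 599.83427149, 229.89235695]), 'orientation': array([ 0.21998065,  1.55966158, -0.2223644 ]), 'ft_force': array([-0.75644379, -0.43724027,  0.49909067]), 'moment': array([0.02948541, 0.01262237, 0.00032039]), 'width': 87.67132878629872}
top [[353.2334923    0.         256.13616471]
 [  0.         353.2334923  190.4987831 ]
 [  0.           0.           1.        ]] 0.010297307323825782 [ 2.18735227 -2.20291413  0.09276579] [ 26.2925177  584.86726445 957.82381541]
side [[463.66512332   0.         256.32434881]
 [  0.         463.66512332 191.21963294]
 [  0.           0.           1.        ]] 0.03099728881463796 [ 0.1333362  -2.8497656   1.20497735] [ 583.7356652    26.79917194 1184.90096854]
```

View pics/top0.png

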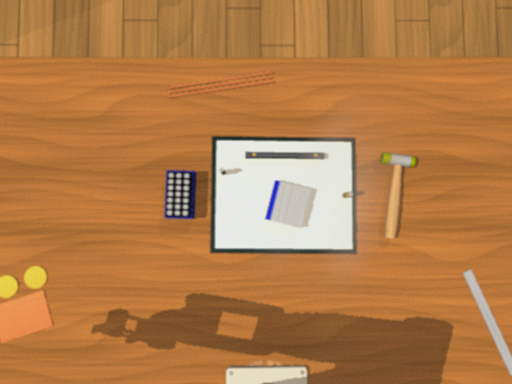

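View pics/side0.png

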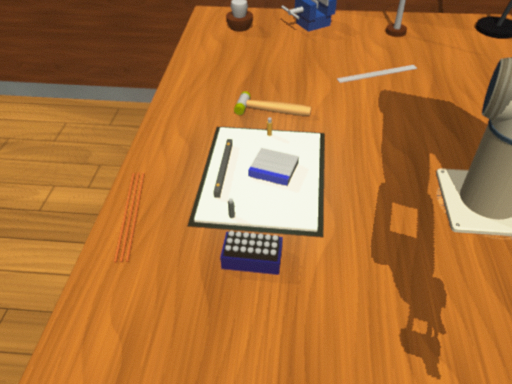

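The top view has +x up and +y left. The fence spans (246–326, 155), the block is centred near (292, 203) with its blue side facing left, the stamp is at (222, 171) and the punch at (347, 194). The blue side must turn about 75° clockwise.

```bash
cat > h.py <<'E'
import numpy as np,cv2,pickle
from workcell import ctrl
from scipy.spatial.transform import Rotation as R
def cloud(d):
    h,w=d['range_z'].shape; K=d['mtx']
    v,u=np.mgrid[:h,:w].astype(float)
    x=(u-K[0,2])/K[0,0]; y=(v-K[1,2])/K[1,1]; X,Y=x.copy(),y.copy()
    for _ in range(6):
        s=1+d['k1']*(X*X+Y*Y); X,Y=x/s,y/s
    P=np.dstack([X,Y,np.ones_like(X)])*d['range_z'][...,None]
    return (P-d['tvec'])@cv2.Rodrigues(d['rvec'])[0]
def plane(d,z,x0,x1,y0,y1,s=2):
    """rectified view of plane z; rows: x from x1 down, cols: y from y1 down; s px/mm"""
    xs=x1-np.arange(int((x1-x0)*s))/s; ys=y1-np.arange(int((y1-y0)*s))/s
    XX,YY=np.meshgrid(xs,ys,indexing='ij')
    P=np.stack([XX,YY,np.full_like(XX,z)],-1)@cv2.Rodrigues(d['rvec'])[0].T+d['tvec']
    a,b=P[...,0]/P[...,2],P[...,1]/P[...,2]; g=1+d['k1']*(a*a+b*b); K=d['mtx']
    return cv2.remap(d['img'],(a*g*K[0,0]+K[0,2]).astype(np.float32),(b*g*K[1,1]+K[1,2]).astype(np.float32),cv2.INTER_CUBIC)
E
python3 - <<'E'
from h import *
d=pickle.load(open('top0.pkl','rb')); W=cloud(d); o=ctrl.get_obs()
print(R.from_rotvec(o['orientation']).as_matrix().round(3))
for n,(u,v) in dict(boardTL=(216,140),boardBR=(352,249),fence0=(247,155),fence1=(325,156),stamp=(222,171),punch=(346,194),block=(292,203),plain=(240,230),box=(180,195),mal=(398,160)).items(): print(n,W[v,u].round(1))
p=W[(W[...,2]>20)&(W[...,2]<60)&(W[...,0]>430)&(W[...,0]<760)&(abs(W[...,1])<220)]
print(len(p),p.min(0),p.max(0))
c=W[203,292]
im=plane(d,40,c[0]-150,c[0]+170,c[1]-190,c[1]+210,2); print('origin x1,y1',c[0]+170,c[1]+210)
cv2.imwrite('pics/rect.png',im[::1,::1,::-1])
E
```

```text
[[-0.     0.278  0.961]
 [-0.001  0.961 -0.278]
 [-1.    -0.001 -0.   ]]
boardTL [ 7.311e+02  1.349e+02 -2.000e-01]
boardBR [ 420.4 -245.3    0.5]
fence0 [681.8  46.7  34. ]
fence1 [ 682.  -173.1    9.6]
stamp [634.  112.6  66.8]
punch [ 571.7 -217.8   54.1]
block [549.2 -74.6  37.8]
plain [476.4  67.5  12.6]
box [571.9 224.4  57.5]
mal [ 666.2 -370.4   31.3]
2587 [ 481.52724059 -219.54410821   20.14083294] [691.27349502 219.93530311  59.63716021]
origin x1,y1 719.1802018912103 135.40360460628014
```

View pics/rect.png

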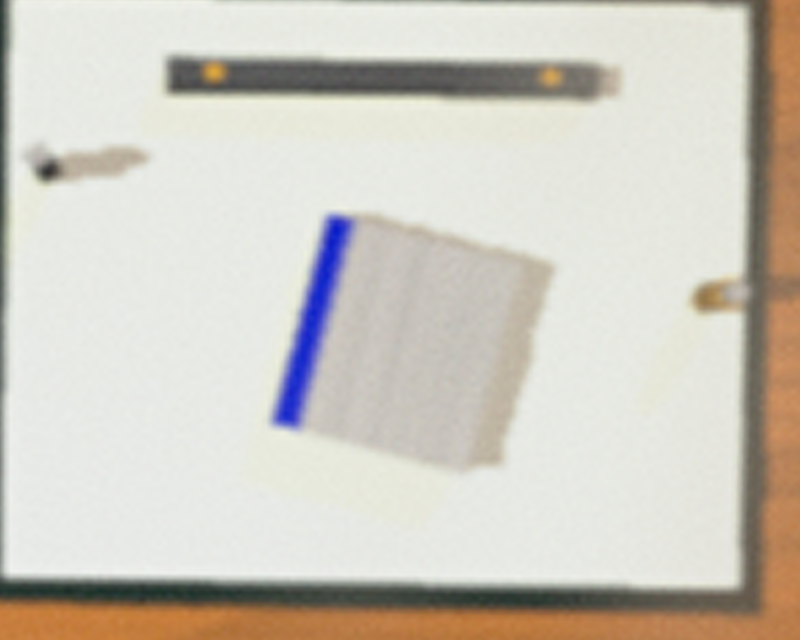

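```bash
cat >> h.py <<'E'
X0,X1,Y0,Y1,S=430,730,-220,140,3
def px2w(r,c): return np.array([X1-r/S,Y1-c/S])
def fence(d):
    im=plane(d,32,X0,X1,Y0,Y1,S).astype(int); g=im.sum(2)/3
    pts=[]
    for c in range(int((Y1-35)*S),int((Y1+145)*S),6):   # y from 35 to -145
        col=g[int((X1-720)*S):int((X1-650)*S),c]; k=np.argmax(col<140)
        f=k-1+(col[k-1]-140)/(col[k-1]-col[k]); w=px2w(f+(X1-720)*S,c); pts.append(w)
    pts=np.array(pts); a,b=np.polyfit(pts[:,1],pts[:,0],1)   # x=a*y+b (outer edge)
    row=g[int((X1-675)*S)]; cs=np.where(row<140)[0]
    return a,b,[Y1-c/S for c in (cs.min(),cs.max())]
def block(d):
    im=plane(d,40,X0,X1,Y0,Y1,S).astype(float)
    w=np.clip((im[...,2]-im[...,0]-15)/150,0,1); 
    n,l,st,_=cv2.connectedComponentsWithStats((w>.3).astype(np.uint8))
    k=1+np.argmax(st[1:,4]); m=cv2.dilate((l==k).astype(np.uint8),np.ones((9,9)))
    w=w*m; r,c=np.nonzero(w>0); ww=w[r,c]; P=np.c_[X1-r/S,Y1-c/S]
    mu=(P*ww[:,None]).sum(0)/ww.sum(); D=P-mu
    ev,V=np.linalg.eigh((D*ww[:,None]).T@D/ww.sum())
    n_=V[:,0]; wid,ln=np.sqrt(12*ev)
    def g(p): 
        q=im[int((X1-p[0])*S),int((Y1-p[1])*S)]; return q.sum()
    # inside is the darker (grey) side
    if g(mu+n_*20)<g(mu-n_*20): n_=-n_
    return mu-n_*(wid/2+36),np.arctan2(n_[1],n_[0]),wid,ln
def look(name=None):
    d=ctrl.get_image('top')
    if name: cv2.imwrite(f'pics/{name}.png',plane(d,40,X0,X1,Y0,Y1,2)[:,:,::-1])
    return d
def report(d,fy=None):
    c,a,w,l=block(d); A,B,ends=FENCE if FENCE else fence(d)
    fa=np.arctan(-A)   # yaw of fence +x normal
    M=np.array([[np.cos(a),-np.sin(a)],[np.sin(a),np.cos(a)]])
    print('block c',c.round(1),'yaw',round(np.degrees(a),1),'rel fence deg',round(np.degrees(a-fa),2),'stripe',round(w,1),round(l,1))
    for n,p in dict(bl=(50,55),br=(50,-55),rl=(-50,55),rr=(-50,-55)).items():
        q=c+M@p; print(n,q.round(1),'gap to fence',round((A*q[1]+B-q[0])*np.cos(fa)-16,1))
    return c,a
FENCE=None
E
python3 - <<'E'
from h import *
d=pickle.load(open('top0.pkl','rb')); f=fence(d); print(f,np.degrees(np.arctan(-f[0]))); report(d)
E
```

```text
(np.float64(0.017321755875951875), np.float64(690.333690603784), [np.float64(140.0), np.float64(-164.33333333333331)]) -0.9923642626628117
block c [547.4 -61.7] yaw 75.0 rel fence deg 75.97 stripe 12.5 107.0
bl [507.3   0.8] gap to fence 167.0
br [613.5 -27.7] gap to fence 60.3
rl [481.4 -95.8] gap to fence 191.3
rr [ 587.6 -124.3] gap to fence 84.6
```

Stage 1 pushes the blue face near its far corner towards -y. Stage 2 pushes the rear face near its left corner. First I align the tool axes with the fence (tool z = into the fence, tool y = fence y) and approach.

>>> apply_moves --increments '[{"gripper": 0,"delta_pos": [0,0,0],"dr": [-0.088,0,0]},{"gripper": 0,"delta_pos": [0,0,0],"dr": [-0.088,0,0]},{"gripper": 0,"delta_pos": [0,0,0],"dr": [-0.088,0,0]},{"gripper": 0,"delta_pos": [0,-2.92,2.25],"dr": [0,0,0]},{"gripper": 0,"delta_pos": [0,-2.92,2.25],"dr": [0,0,0]}]'

```text
t: 0.52
ee_pos: [217.2, 541.1, 230.0]
orientation: [0.011, 1.571, -0.012]
ft_force: [1.0, -0.8, -0.3]
width: 57.8
```

>>> apply_moves --increments '[{"gripper": 0,"delta_pos": [0,-2.92,2.25],"dr": [0,0,0]},{"gripper": 0,"delta_pos": [0,-2.92,2.25],"dr": [0,0,0]},{"gripper": 0,"delta_pos": [0,-2.92,2.25],"dr": [0,0,0]},{"gripper": 0,"delta_pos": [0,-2.92,2.25],"dr": [0,0,0]},{"gripper": 0,"delta_pos": [0,-2.92,2.25],"dr": [0,0,0]}]'

```text
t: 0.93
ee_pos: [328.1, 391.5, 230.5]
orientation: [0.013, 1.571, -0.014]
ft_force: [0.8, 0.5, -0.3]
width: 24.6
```

>>> apply_moves --increments '[{"gripper": 0,"delta_pos": [0,-2.92,2.25],"dr": [0,0,0]},{"gripper": 0,"delta_pos": [0,-2.92,2.25],"dr": [0,0,0]},{"gripper": 0,"delta_pos": [0,-2.92,2.25],"dr": [0,0,0]},{"gripper": 0,"delta_pos": [0,-2.92,2.25],"dr": [0,0,0]},{"gripper": 0,"delta_pos": [0,-2.92,2.25],"dr": [0,0,0]}]'

```text
t: 1.35
ee_pos: [438.1, 243.5, 230.6]
orientation: [0.014, 1.571, -0.014]
ft_force: [0.0, 0.7, -0.1]
width: 0.5
```

>>> apply_moves --increments '[{"gripper": 0,"delta_pos": [0,-2.92,2.25],"dr": [0,0,0]},{"gripper": 0,"delta_pos": [0,-2.92,2.25],"dr": [0,0,0]},{"gripper": 0,"delta_pos": [0,-2.92,2.25],"dr": [0,0,0]},{"gripper": 0,"delta_pos": [0,-2.92,2.25],"dr": [0,0,0]},{"gripper": 0,"delta_pos": [0,-2.92,2.25],"dr": [0,0,0]}]'

```text
t: 1.77
ee_pos: [548.0, 95.4, 230.4]
orientation: [0.014, 1.571, -0.014]
ft_force: [-0.1, 0.5, -0.0]
width: 0.2
```

>>> apply_moves --increments '[{"gripper": 0,"delta_pos": [0,-2.92,2.25],"dr": [0,0,0]},{"gripper": 0,"delta_pos": [0,-2.92,2.25],"dr": [0,0,0]},{"gripper": 0,"delta_pos": [0,-2.92,2.25],"dr": [0,0,0]},{"gripper": 0,"delta_pos": [3.5,0,0],"dr": [0,0,0]},{"gripper": 0,"delta_pos": [3.5,0,0],"dr": [0,0,0]}]'

```text
t: 2.18
ee_pos: [616.1, 6.3, 161.4]
orientation: [0.016, 1.565, -0.016]
ft_force: [-0.0, -0.8, -0.8]
width: 0.7
```

>>> apply_moves --increments '[{"gripper": 0,"delta_pos": [3.5,0,0],"dr": [0,0,0]},{"gripper": 0,"delta_pos": [3.5,0,0],"dr": [0,0,0]},{"gripper": 0,"delta_pos": [3.5,0,0],"dr": [0,0,0]},{"gripper": 0,"delta_pos": [2.4,0,0],"dr": [0,0,0]},{"gripper": 0,"delta_pos": [0.5,0,0],"dr": [0,0,0]}]'

```text
t: 2.6
ee_pos: [609.8, 8.4, 22.0]
orientation: [0.014, 1.579, -0.014]
ft_force: [-1.7, -0.2, 0.9]
width: 0.5
```

>>> apply_moves --increments '[{"gripper": 0,"delta_pos": [0,-0.6,0],"dr": [0,0,0]},{"gripper": 0,"delta_pos": [0,-0.6,0],"dr": [0,0,0]},{"gripper": 0,"delta_pos": [0,-0.6,0],"dr": [0,0,0]},{"gripper": 0,"delta_pos": [0,-0.6,0],"dr": [0,0,0]},{"gripper": 0,"delta_pos": [0,-0.6,0],"dr": [0,0,0]}]'

```text
t: 3.02
ee_pos: [614.6, -22.3, 28.6]
orientation: [0.015, 1.566, -0.014]
ft_force: [2.1, 2.4, 1.3]
width: 0.5
```

>>> apply_moves --increments '[{"gripper": 0,"delta_pos": [0,-0.6,0],"dr": [0,0,0]},{"gripper": 0,"delta_pos": [0,-0.6,0],"dr": [0,0,0]},{"gripper": 0,"delta_pos": [0,-0.6,0],"dr": [0,0,0]},{"gripper": 0,"delta_pos": [0,-0.6,0],"dr": [0,0,0]},{"gripper": 0,"delta_pos": [0,-0.6,0],"dr": [0,0,0]}]'

```text
t: 3.43
ee_pos: [612.5, -52.2, 26.9]
orientation: [0.014, 1.57, -0.014]
ft_force: [2.1, 1.8, 3.2]
width: 0.4
```

```bash
cat > see.py <<'E'
import sys,h
from h import *
h.FENCE=(0.01732,690.33,None)
d=look(sys.argv[1]); o=ctrl.get_obs(); print(o['t'],o['ee_pos'].round(1),o['ft_force'].round(1))
try: report(d)
except Exception as e: print('fail',e)
E
python3 see.py a1
```

```text
3.4833 [612.1 -53.1  26.7] [ 2.1 -0.3  1. ]
fail attempt to get argmax of an empty sequence
```

View pics/a1.png

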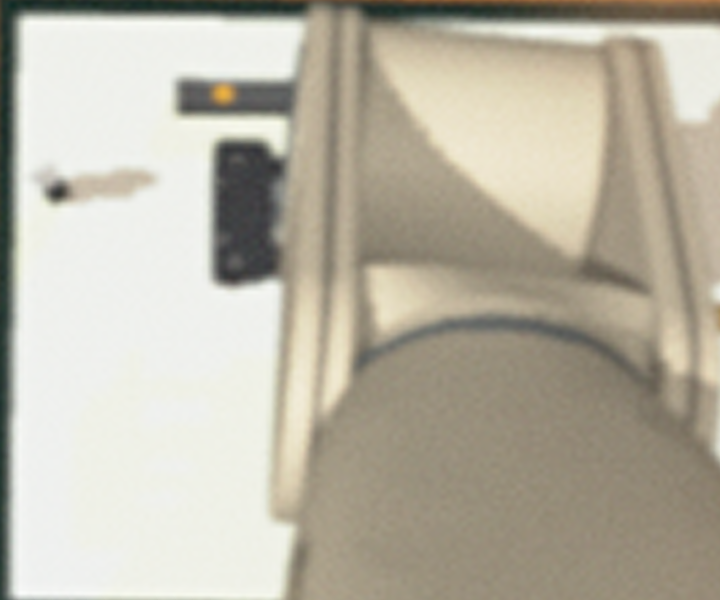

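The arm hides the block in the top view; only the fence's left end and the stamp show. I'll use the side camera, masking by height.

```bash
cat > side.py <<'E'
import sys,h
from h import *
h.FENCE=(0.01732,690.33,None)
d=ctrl.get_image('side'); cv2.imwrite(f'pics/{sys.argv[1]}.png',d['img'][:,:,::-1])
W=cloud(d); im=d['img'].astype(int)
m=(abs(W[...,2]-40)<5)&(W[...,0]>440)&(W[...,0]<672)&(W[...,1]>-200)&(W[...,1]<60)
n,l,st,_=cv2.connectedComponentsWithStats(m.astype(np.uint8),connectivity=4); k=1+np.argmax(st[1:,4]); m=l==k
P=W[m]; r=cv2.minAreaRect(P[:,:2].astype(np.float32)); b=m&(im[...,2]-im[...,0]>40)
print(ctrl.get_obs()['t'],'n',m.sum(),'rect',np.round(r[0],1),np.round(r[1],1),round(r[2],1),'blue',b.sum(),W[b].mean(0).round(1) if b.any() else '')
if b.any():
    B=W[b][:,:2]; q=B-B.mean(0); ev,V=np.linalg.eigh(q.T@q); v=V[:,1]
    n_=V[:,0]*np.sign(V[:,0]@(B.mean(0)-np.array(r[0]))); print('blue yaw',np.degrees(np.arctan2(n_[1],n_[0])).round(1),'center',(B.mean(0)-43*n_).round(1))
E
python3 side.py s1
```

```text
3.5333 n 992 rect [533.9 -70.1] [103.5 114.5] 48.6 blue 156 [552.9 -30.   39.3]
blue yaw 47.8 center [524.1 -61.9]
```

View pics/s1.png

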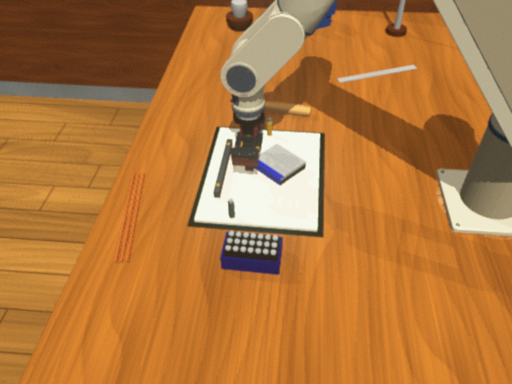

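Side view works: the block is at yaw about 48.6°, centre (534, -70), and nothing else has moved. Next is stage 2, at the rear face near the rear-left corner.

>>> apply_moves --increments '[{"gripper": 0,"delta_pos": [0,1.0,0],"dr": [0,0,0]},{"gripper": 0,"delta_pos": [-3.2,0,0],"dr": [0,0,0]},{"gripper": 0,"delta_pos": [-3.2,0,0],"dr": [0,0,0]},{"gripper": 0,"delta_pos": [0,-1.42,-3.38],"dr": [0,0,0]},{"gripper": 0,"delta_pos": [0,-1.42,-3.38],"dr": [0,0,0]}]'

```text
t: 3.95
ee_pos: [545.2, -67.9, 92.0]
orientation: [0.012, 1.568, -0.013]
ft_force: [-0.2, -1.5, -1.1]
width: 0.8
```

>>> apply_moves --increments '[{"gripper": 0,"delta_pos": [0,-1.42,-3.38],"dr": [0,0,0]},{"gripper": 0,"delta_pos": [0,-1.42,-3.38],"dr": [0,0,0]},{"gripper": 0,"delta_pos": [0,-1.42,-3.38],"dr": [0,0,0]},{"gripper": 0,"delta_pos": [3.2,0,0],"dr": [0,0,0]},{"gripper": 0,"delta_pos": [3.2,0,0],"dr": [0,0,0]}]'

```text
t: 4.37
ee_pos: [440.9, -109.7, 27.5]
orientation: [0.014, 1.569, -0.016]
ft_force: [1.5, -0.3, -0.1]
width: 0.3
```

>>> apply_moves --increments '[{"gripper": 0,"delta_pos": [0,0,0],"dr": [0,0,0]},{"gripper": 0,"delta_pos": [0,0.5,0.4],"dr": [0,0,0]},{"gripper": 0,"delta_pos": [0,0.5,0.4],"dr": [0,0,0]},{"gripper": 0,"delta_pos": [0,0.5,0.4],"dr": [0,0,0]},{"gripper": 0,"delta_pos": [0,0.5,0.4],"dr": [0,0,0]}]'

```text
t: 4.78
ee_pos: [460.0, -89.1, 28.0]
orientation: [0.013, 1.569, -0.014]
ft_force: [-3.3, -0.8, 1.6]
width: 0.2
```

>>> apply_moves --increments '[{"gripper": 0,"delta_pos": [0,0.5,0.4],"dr": [0,0,0]},{"gripper": 0,"delta_pos": [0,0.5,0.4],"dr": [0,0,0]},{"gripper": 0,"delta_pos": [0,0.5,0.4],"dr": [0,0,0]},{"gripper": 0,"delta_pos": [0,0.5,0.4],"dr": [0,0,0]},{"gripper": 0,"delta_pos": [0,0.5,0.4],"dr": [0,0,0]}]'

```text
t: 5.2
ee_pos: [479.0, -64.6, 26.8]
orientation: [0.014, 1.571, -0.014]
ft_force: [-5.3, -0.6, 2.8]
width: 0.3
```

```bash
python3 side.py s2; python3 see.py a2
```

```text
5.25 n 988 rect [552.7 -64.9] [101.8 115.6] 29.6 blue 177 [589.1 -42.7  39.2]
blue yaw 29.4 center [551.6 -63.9]
5.3 [480.2 -64.5  26.8] [-0.1 -0.1  0.6]
block c [554.8 -67. ] yaw 28.6 rel fence deg 29.62 stripe 12.3 105.6
bl [572.3   5.3] gap to fence 102.1
br [625.  -91.3] gap to fence 47.7
rl [484.5 -42.6] gap to fence 189.0
rr [ 537.2 -139.2] gap to fence 134.7
```

>>> apply_moves --increments '[{"gripper": 0,"delta_pos": [0,0.28,0.52],"dr": [0,0,0]},{"gripper": 0,"delta_pos": [0,0.28,0.52],"dr": [0,0,0]},{"gripper": 0,"delta_pos": [0,0.28,0.52],"dr": [0,0,0]},{"gripper": 0,"delta_pos": [0,0.28,0.52],"dr": [0,0,0]},{"gripper": 0,"delta_pos": [0,0.28,0.52],"dr": [0,0,0]}]'

```text
t: 5.72
ee_pos: [505.7, -51.4, 26.6]
orientation: [0.014, 1.571, -0.014]
ft_force: [-3.3, 0.8, 1.1]
width: 0.5
```

```bash
python3 side.py s3; python3 see.py a3
```

```text
5.7667 n 890 rect [572.9 -67.3] [101.6 115.8] 14.0 blue 157 [614.3 -55.6  39.6]
blue yaw 14.1 center [572.6 -66.1]
5.8167 [507.2 -51.4  26.8] [ 0.3 -0.2 -0.4]
block c [576.3 -68.9] yaw 13.1 rel fence deg 14.12 stripe 12.3 105.0
bl [612.5  -3.9] gap to fence 61.7
br [ 637.5 -111.1] gap to fence 34.9
rl [515.2 -26.7] gap to fence 158.7
rr [ 540.1 -133.8] gap to fence 131.8
```

>>> apply_moves --increments '[{"gripper": 0,"delta_pos": [0,0.12,0.5],"dr": [0,0,0]},{"gripper": 0,"delta_pos": [0,0.12,0.5],"dr": [0,0,0]},{"gripper": 0,"delta_pos": [0,0.12,0.5],"dr": [0,0,0]},{"gripper": 0,"delta_pos": [0,0.12,0.4],"dr": [0,0,0]},{"gripper": 0,"delta_pos": [0,0,0.2],"dr": [0,0,0]}]'

```text
t: 6.23
ee_pos: [527.3, -47.1, 26.7]
orientation: [0.014, 1.57, -0.014]
ft_force: [-2.8, 2.7, 0.6]
width: 0.4
```

```bash
python3 side.py s4; python3 see.py a4
```

```text
6.2833 n 761 rect [590.2 -71.9] [ 98.4 115.2] 5.1 blue 136 [631.5 -69.3  39.5]
blue yaw 3.3 center [588.6 -71.8]
6.3333 [527.4 -47.3  26.7] [-1.1  0.7 -0.4]
block c [591.2 -73.3] yaw 2.8 rel fence deg 3.79 stripe 12.2 104.0
bl [638.5 -15.9] gap to fence 35.5
br [ 643.9 -125.8] gap to fence 28.3
rl [538.6 -20.8] gap to fence 135.3
rr [ 544.  -130.7] gap to fence 128.1
```

>>> apply_moves --increments '[{"gripper": 0,"delta_pos": [0,0,0.25],"dr": [0,0,0]},{"gripper": 0,"delta_pos": [0,0,0.25],"dr": [0,0,0]},{"gripper": 0,"delta_pos": [0,0,0.2],"dr": [0,0,0]},{"gripper": 0,"delta_pos": [0,0,0.1],"dr": [0,0,0]},{"gripper": 0,"delta_pos": [0,0,0],"dr": [0,0,0]}]'

```text
t: 6.75
ee_pos: [534.7, -47.4, 26.7]
orientation: [0.014, 1.57, -0.014]
ft_force: [-1.8, 1.1, 0.4]
width: 0.1
```

```bash
python3 side.py s5; python3 see.py a5
```

```text
6.8 n 736 rect [595.2 -76. ] [100.1 116.7] 0.7 blue 134 [637.  -74.9  39.5]
blue yaw -0.2 center [594.  -74.8]
6.85 [534.7 -47.4  26.7] [-0.8  0.4 -0.8]
block c [597.  -76.6] yaw -0.5 rel fence deg 0.47 stripe 11.2 105.0
bl [647.5 -22.1] gap to fence 26.5
br [ 646.5 -132.1] gap to fence 25.5
rl [547.5 -21.2] gap to fence 126.5
rr [ 546.5 -131.1] gap to fence 125.5
```

View pics/a5.png

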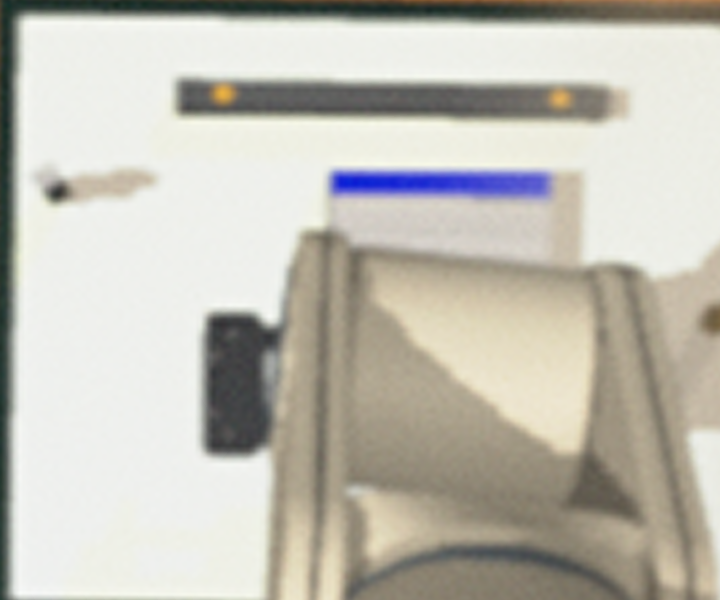

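The blue side is square to the fence (under 0.5°) and about 26 mm clear of it, within the fence's length (blue columns 330–550, fence 178–610). Next I back off, open the fingers, centre behind the block and push with both fingertips.

>>> apply_moves --increments '[{"gripper": 0,"delta_pos": [0,0,-1.0],"dr": [0,0,0]},{"gripper": 80,"delta_pos": [0,-0.8,-2.0],"dr": [0,0,0]},{"gripper": 80,"delta_pos": [0,-1.1,0],"dr": [0,0,0]},{"gripper": 80,"delta_pos": [0,-1.0,0],"dr": [0,0,0]},{"gripper": 80,"delta_pos": [0,0,0],"dr": [0,0,0]}]'

```text
t: 7.27
ee_pos: [505.1, -77.8, 27.1]
orientation: [0.015, 1.568, -0.016]
ft_force: [0.4, -0.4, -0.2]
width: 23.7
```

>>> apply_moves --increments '[{"gripper": 80,"delta_pos": [0,0,0],"dr": [0,0,0]},{"gripper": 80,"delta_pos": [0,0,0],"dr": [0,0,0]},{"gripper": 80,"delta_pos": [0,0,0],"dr": [0,0,0]},{"gripper": 80,"delta_pos": [0,0,0],"dr": [0,0,0]},{"gripper": 80,"delta_pos": [0,0,0],"dr": [0,0,0]}]'

```text
t: 7.68
ee_pos: [504.0, -75.6, 26.6]
orientation: [0.014, 1.571, -0.014]
ft_force: [0.3, -0.4, -0.1]
width: 57.1
```

>>> apply_moves --increments '[{"gripper": 80,"delta_pos": [0,0,0.8],"dr": [0,0,0]},{"gripper": 80,"delta_pos": [0,0,0.8],"dr": [0,0,0]},{"gripper": 80,"delta_pos": [0,0,0.6],"dr": [0,0,0]},{"gripper": 80,"delta_pos": [0,0,0.4],"dr": [0,0,0]},{"gripper": 80,"delta_pos": [0,0,0.4],"dr": [0,0,0]}]'

```text
t: 8.1
ee_pos: [534.5, -76.3, 26.6]
orientation: [0.014, 1.571, -0.014]
ft_force: [-3.7, 2.6, 2.5]
width: 70.5
```

>>> apply_moves --increments '[{"gripper": 80,"delta_pos": [0,0,0.4],"dr": [0,0,0]},{"gripper": 80,"delta_pos": [0,0,0.4],"dr": [0,0,0]},{"gripper": 80,"delta_pos": [0,0,0.4],"dr": [0,0,0]},{"gripper": 80,"delta_pos": [0,0,0.4],"dr": [0,0,0]},{"gripper": 80,"delta_pos": [0,0,0.4],"dr": [0,0,0]}]'

```text
t: 8.52
ee_pos: [552.0, -76.5, 26.3]
orientation: [0.014, 1.575, -0.014]
ft_force: [-5.6, -0.3, 3.1]
width: 70.1
```

```bash
python3 see.py a6; python3 -c "
from workcell import ctrl;print(ctrl.get_obs()['moment'])"
```

```text
8.5667 [553.3 -76.6  26.4] [-1.7  0.3 -1.4]
block c [697.5 -77.8] yaw 179.0 rel fence deg 180.02 stripe 11.9 104.0
bl [ 646.6 -131.9] gap to fence 25.5
br [648.4 -21.9] gap to fence 25.5
rl [ 746.5 -133.6] gap to fence -74.5
rr [748.4 -23.6] gap to fence -74.5
[0.07402413 0.45981945 0.01674707]
```

```bash
sed -i 's/    if g(mu+n_\*20)<g(mu-n_\*20): n_=-n_/    if n_[0]<0: n_=-n_/' h.py
```

>>> apply_moves --increments '[{"gripper": 80,"delta_pos": [0,0,0.2],"dr": [0,0,0]},{"gripper": 80,"delta_pos": [0,0,0.2],"dr": [0,0,0]},{"gripper": 80,"delta_pos": [0,0,0.2],"dr": [0,0,0]},{"gripper": 80,"delta_pos": [0,0,0.2],"dr": [0,0,0]},{"gripper": 80,"delta_pos": [0,0,0.1],"dr": [0,0,0]}]'

```text
t: 8.98
ee_pos: [562.5, -76.8, 26.4]
orientation: [0.014, 1.571, -0.014]
ft_force: [-2.5, -0.2, -2.3]
width: 70.3
```

>>> apply_moves --increments '[{"gripper": 80,"delta_pos": [0,0,0.1],"dr": [0,0,0]},{"gripper": 80,"delta_pos": [0,0,0.05],"dr": [0,0,0]},{"gripper": 80,"delta_pos": [0,0,0.05],"dr": [0,0,0]},{"gripper": 80,"delta_pos": [0,0,0],"dr": [0,0,0]},{"gripper": 80,"delta_pos": [0,0,0],"dr": [0,0,0]}]'

```text
t: 9.4
ee_pos: [563.8, -76.9, 26.4]
orientation: [0.014, 1.573, -0.014]
ft_force: [-5.4, -0.4, -0.9]
width: 70.3
```

```bash
python3 see.py a7; python3 -c "
from workcell import ctrl;print(ctrl.get_obs()['moment'])"
```

```text
9.45 [563.8 -76.9  26.4] [-6.2 -0.  -0.5]
block c [625.8 -77.5] yaw -1.3 rel fence deg -0.32 stripe 14.1 104.7
bl [677.  -23.6] gap to fence -3.1
br [ 674.5 -133.6] gap to fence -2.5
rl [577.  -21.3] gap to fence 96.9
rr [ 574.5 -131.3] gap to fence 97.5
[-0.07584351  0.9271601   0.02018899]
```

>>> apply_moves --increments '[{"gripper": 80,"delta_pos": [0,0,0.05],"dr": [0,0,0]},{"gripper": 80,"delta_pos": [0,0,0.05],"dr": [0,0,0]},{"gripper": 80,"delta_pos": [0,0,0.05],"dr": [0,0,0]},{"gripper": 80,"delta_pos": [0,0,0],"dr": [0,0,0]},{"gripper": 80,"delta_pos": [0,0,0],"dr": [0,0,0]}]'

```text
t: 9.87
ee_pos: [563.8, -76.9, 26.4]
orientation: [0.014, 1.576, -0.014]
ft_force: [-10.1, -1.0, 5.7]
width: 70.2
```

The TCP has stopped and the force is rising, so the block is seated on the fence. One light press more, then retreat.

>>> apply_moves --increments '[{"gripper": 80,"delta_pos": [0,0,0.1],"dr": [0,0,0]},{"gripper": 80,"delta_pos": [0,0,0.1],"dr": [0,0,0]},{"gripper": 80,"delta_pos": [0,0,0],"dr": [0,0,0]},{"gripper": 80,"delta_pos": [0,0,0],"dr": [0,0,0]},{"gripper": 80,"delta_pos": [0,0,0],"dr": [0,0,0]}]'

```text
t: 10.28
ee_pos: [563.8, -76.9, 26.4]
orientation: [0.014, 1.58, -0.013]
ft_force: [-16.0, -1.7, 11.6]
width: 70.2
```

>>> apply_moves --increments '[{"gripper": 80,"delta_pos": [0,0,-0.3],"dr": [0,0,0]},{"gripper": 80,"delta_pos": [0,0,-0.5],"dr": [0,0,0]},{"gripper": 80,"delta_pos": [0,0,-2.0],"dr": [0,0,0]},{"gripper": 80,"delta_pos": [0,0,-3.0],"dr": [0,0,0]},{"gripper": 80,"delta_pos": [-2.0,0,-2.0],"dr": [0,0,0]}]'

```text
t: 10.7
ee_pos: [487.5, -75.2, 44.7]
orientation: [0.014, 1.574, -0.013]
ft_force: [-1.0, 0.1, -0.9]
width: 70.3
```

>>> apply_moves --increments '[{"gripper": 80,"delta_pos": [-4.0,0,0],"dr": [0,0,0]},{"gripper": 80,"delta_pos": [-4.0,0,0],"dr": [0,0,0]},{"gripper": 80,"delta_pos": [-4.0,0,0],"dr": [0,0,0]},{"gripper": 80,"delta_pos": [-4.0,0,0],"dr": [0,0,0]},{"gripper": 80,"delta_pos": [-3.0,0,-1],"dr": [0,0,0]}]'

```text
t: 11.12
ee_pos: [483.6, -75.8, 241.1]
orientation: [0.013, 1.563, -0.015]
ft_force: [0.7, -0.6, 1.1]
width: 69.9
```

>>> apply_moves --increments '[{"gripper": 80,"delta_pos": [0,4.0,0],"dr": [0,0,0]},{"gripper": 80,"delta_pos": [0,4.0,0],"dr": [0,0,0]},{"gripper": 80,"delta_pos": [0,4.0,0],"dr": [0,0,0]},{"gripper": 80,"delta_pos": [0,4.0,0],"dr": [0,0,0]},{"gripper": 80,"delta_pos": [0,4.0,0],"dr": [0,0,0]}]'

```text
t: 11.53
ee_pos: [484.8, 126.6, 237.7]
orientation: [0.015, 1.567, -0.014]
ft_force: [0.3, -0.2, 0.0]
width: 70.3
```

>>> apply_moves --increments '[{"gripper": 80,"delta_pos": [0,4.0,0],"dr": [0,0,0]},{"gripper": 80,"delta_pos": [0,4.0,0],"dr": [0,0,0]},{"gripper": 80,"delta_pos": [0,3.0,0],"dr": [0,0,0]},{"gripper": 80,"delta_pos": [0,0,0],"dr": [0,0,0]},{"gripper": 80,"delta_pos": [0,0,0],"dr": [0,0,0]}]'

```text
t: 11.95
ee_pos: [486.4, 236.3, 237.1]
orientation: [0.012, 1.569, -0.011]
ft_force: [-0.2, -1.6, -0.3]
width: 70.5
```

```bash
python3 see.py a8; python3 side.py s8
```

```text
12.0 [486.1 235.1 236.9] [-0.6  0.5 -0.7]
block c [625.8 -77.2] yaw -1.3 rel fence deg -0.27 stripe 14.0 104.6
bl [677.  -23.3] gap to fence -3.1
br [ 674.6 -133.3] gap to fence -2.6
rl [577.  -21.1] gap to fence 96.9
rr [ 574.6 -131.1] gap to fence 97.4
12.05 n 993 rect [622.4 -77.8] [116.2  99.2] 89.5 blue 121 [665.6 -77.7  39.3]
blue yaw -0.3 center [622.6 -77.4]
```

View pics/a8.png

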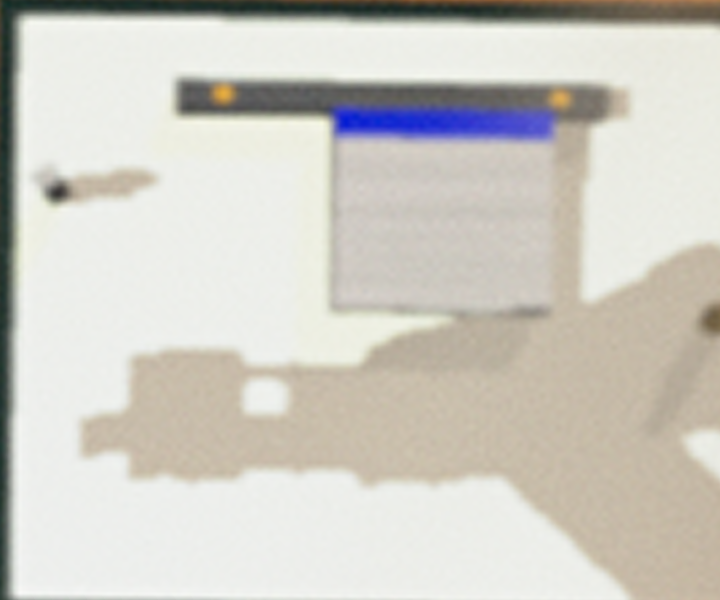

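View pics/s8.png

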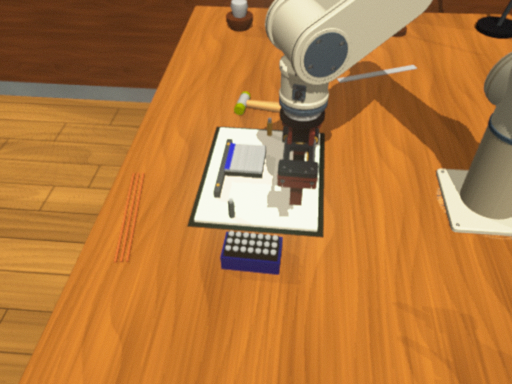

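The top view shows the blue stripe (334–553, 122) lying all along the fence. The stamp (55, 190) is in place and the punch (710, 318) is partly cut off at the picture's edge but upright. The side view shows the mallet and box unmoved and the arm clear, so I'm handing in.

```bash
python3 -c "
from workcell import ctrl
o=ctrl.get_obs();print(o['t'],o['qvel'].round(3));print(ctrl.close_job())"
```

```text
12.05 [-0.021 -0.005  0.008  0.002  0.002  0.001]
the job is handed in; nothing more can be done
None
```

The block now sits with its whole blue side against the fence, and I handed the job in at about 12 s.

- **Turning:** I turned the block about 76° with corner pushes from the closed fingertips, first on the blue face, then on the rear face. With the blue side still about 26 mm clear of the fence, it was square to within 0.5°.
- **Pushing up:** I pushed it home with both open fingertips. At the fence the fingers stopped moving while the force rose to about 16 N, so it was seated. I then backed off and lifted clear.

**Last checks:** In the top view the blue stripe lies along the fence and inside its length, at about 0.3° relative angle, which is within measuring error. The stamp, punch, box and mallet look unmoved.

**Disagreements:**
- The top camera put the blue side about 3 mm into the fence. I put this down to the block's stripe sitting partly under the fence's colour edge and the 2 mm calibration.
- The side camera gave a yaw of -0.3° against -1.3° from the top camera, and a centre 3 mm further from the fence.
- The force reading is what I relied on for contact.

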